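Shut the hatch of the lower box in a stack and restack

ROBOT

A 6-joint arm with a two-finger parallel gripper is mounted at the origin on a cart in front of the work surface, level with it; the furniture and walls round the work are solid. World frame = base frame: x ahead of the robot, y to its left, z up, the work surface at z = 0. Lengths are in m, angles in degrees, forces in N, time in s.
With the tool pointing down it reaches from about 0.3 to 0.75 m from the base axis. Payload 8.5 kg.
Tool frame: the origin (TCP) lies between the finger pads; the fingertips stand ahead of it and the grasp point (between the pads) lies 8 mm behind it (env.tcp_to_tips is the z of the fingertips in the tool frame, in m); z points along the fingers, x is the direction in which the jaws open and shut, and the axes are right-handed (so a half turn about z gives the same grasp; the last joint's range is limited). The gripper opens to 85 mm and grips with 20 to 120 N. Pads are 22 mm wide; open, the fingers measure 114 mm over their backs; the gripper's body (76 mm by 85 mm) begins 54 mm behind the grasp point. The pads swing forward as they close: fully open they stand 13 mm farther back than shut.
Start: joints at [-12.336, 21.807, 74.336, -0, 83.858, -12.336], TCP at [0.55, 0, 0.242] pointing down, gripper open.
Joint ranges: [-178.18, 178.18], [-50.72, 133.34], [12.68, 142.11], [-81.47, 261.47], [9.98, 163.14], [-165.26, 165.26]. Speed limits (degrees/s): [136.94, 136.94, 180, 180, 180, 180].

INTERFACE

Orientations are given as a 3x3 rotation matrix whose columns are the frame's x, y, z axes.
In Python, from rig import observe, viewer, env gives the robot as it stands.
- The arm moves only by the tool jog_arm, never from a script. Its arguments are lists of equal length, an entry for each row: "dr": the turn, a rotation vector about the tool's x, y, z in rad, a list of three; "slide": the shift along the tool's x, y, z in m, a list of three; "gripper": the opening, from -1 (shut) to 1 (fully open), so that 0 is half open. In form: {"dr": [[rx, ry, rz], ...], "slide": [[dx, dy, dz], ...], "gripper": [gripper, ...]}. A call has exactly 10 rows; each row shifts and turns the commanded pose from where the row before left it, along the tool's axes as they then stand; what a row does not reach is not made up. A row lasts 1/10 s, in which the tool goes at most 50 mm and 8.59 degrees, less where a joint would pass 70% of its speed; a pose out of reach is approached as far as the arm can. A call is refused whole if a number of a shift passes 0.05 or a number of a turn 0.15, either way. A call with a gripper value outside its range is refused whole. The fingers move at their own pace and stop on an object; "force" is the grip in N (left out, the last holds). Time passes only in rows, so rows that do not move let the fingers close, or fill a call up. It gives the time, the measured TCP pose, the force and the opening at its end, in the units of the state.
- observe(): the state, without advancing time (a new reading comes with each control period).
- viewer.get_image(name): name is "scene" or "side" or "wrist"; returns a dict with "pixels" (384x512x3 uint8, blue, green, red), "camera_matrix" (3x3 intrinsics, pixels), "R" (3x3) and "t" (3): a world point X has camera coordinates R X + t. Camera axes: x right, y down, z forward; pixel columns grow to the right and rows downward; lengths in m; the calibration is good to about 2 mm. A picture is of the moment at which its call begins. There is no depth.
- env.close_job(): hands the job in, once; it reports no verdict.
The state is a dict: "time_s": time; "q": joint angles; "qvel": joint speeds; "joint_efforts": joint torques, N m; "position": TCP position; "tool_rot": TCP orientation; "ft_force": force on the tool from outside, world axes, zero at the start; "wrist_torque": the same for the moment, N m; "grip_width": finger opening in m.
Only numpy, scipy, OpenCV 4.12 (cv2) and the standard library are available. Lean on these libraries where they do the work, as an engineer would, in place of code of your own. Each camera call takes 0.05 s, during which the arm holds its last target.

TASK

The sliding hatch of the orange box was left open with the grey caddy stacked on top of it. Lift that caddy off and stand it on the clear worktop to the left of the box, push the orange box's hatch fully shut, then put the same caddy back squarely seated on the orange box. Set the caddy down gently, keep it upright, leave the orange box where it stands, and do not disturb the blue box with its caddy or the red-handled side cutters.

Things in the scene. Friction and masses are not known exactly. Their poses are not given: they have to be found in the camera images.
- orange_box: Orange stacking box on the worktop, about 1 kg, not fixed: 100 (x) x 130 (y) x 66 mm high, walls 5 mm. Origin: centre of underside, z up. Its x points away from the robot, its y left (within 0.25 rad). Inside the rim, 40 mm up, a fixed grey deck covers the -y half; the +y half is a well with a red board in it. The hatch slides over the deck to +y to shut the well; its top is 45 mm above the underside.
- orange_hatch (a joint): White sliding hatch (90 x 62 x 4 mm) of the orange box, m: 0 = fully shut (moved to the box's +y, against its end stop), up to 0.050 = fully open (moved to -y). It stays where it is left; sliding it takes about 1.5 N.
- orange_hatch_rib (a point): Centre of the black push rib on the orange box's hatch, axes as the box. Rib: 60 mm long (x), 8 mm thick (y), 12 mm high on the hatch, top 57 mm above the box's underside. This point is 51 mm above the underside and, when shut, 38 mm to +y of the box's centre. Even fully open, 44 mm remain between rib and the rim's -y wall for a fingertip.
- grey_caddy_grip (a point): Centre of the black handle bar of the grey caddy stacked on the orange box, z up. Bar: 80 mm long (y), 14 mm wide (x), 20 mm high, standing clear above the tray. The point is 70 mm above the caddy's underside (70 mm above the worktop when it stands there) and 131 mm above the orange box's underside when seated on it.
- grey_caddy: The grey caddy itself, 0.3 to 0.6 kg, small parts fixed inside; origin at the centre of its underside, z up. Tray 100 (x) x 130 (y) mm, rim 43 mm above the underside. A foot 82 x 112 x 5 mm under it drops inside the box's rim with 4 mm play on each side; seated, its underside is 61 mm above the box's. Clear worktop for standing it aside: centred 150 mm to the left (+y) of the box.
- blue_box: Blue stacking box of the same shape (100 x 130 x 66 mm), origin at the centre of its underside, with its own grey caddy stacked on it: a bystander. It stands well to the right of the orange one. (Mind the arm: a small screen on a stalk overhangs the back of the bench behind the orange box, x over 0.6, y 0.2 to 0.34, z 0.45 to 0.55 m.)
- spare_caddy_grip (a point): Centre of the handle bar of the caddy on the blue box: a bystander, same shape as the other caddy.
- cutters_mid (a point): Side cutters with red handles, 125 x 40 x 12 mm, lying on the worktop near its front edge, right of the orange box: a bystander. Point at their centre, 6 mm up.

How it is judged (in metres and radians):
On the way, in this order (a step that is already met when the one before it is completed fails the run):
1. the grey caddy stands upright on the worktop, left of the orange box and let go (height (world z) of grey_caddy_grip between 0.06 and 0.08 m and angle between grey_caddy_grip's own z axis and vertical below 0.06 rad and horizontal distance between grey_caddy_grip and orange_box above 0.09 m and y of grey_caddy_grip in the frame of orange_box above 0.06 m and linear speed of grey_caddy below 0.02 m/s and contact force between the fingers and grey_caddy below 0.1 N), for 0.2 s.
2. the orange box's hatch is fully shut (value of joint orange_hatch below 0.003 m), for 0.2 s.
At the end, for the whole second after the job is handed in: Hatch within 3 mm of shut; same caddy on the orange box: within 7 mm of its centre, 0.1 rad of its direction (either way round), handle centre 127 to 135 mm above the box's underside, level within 0.05 rad, at rest, let go; orange box within 30 mm of its start, level within 0.03 rad (value of joint orange_hatch below 0.003 m and x of grey_caddy_grip in the frame of orange_box between -0.007 and 0.007 m and y of grey_caddy_grip in the frame of orange_box between -0.007 and 0.007 m and z of grey_caddy_grip in the frame of orange_box between 0.127 and 0.135 m and angle between the x axis of grey_caddy_grip and the x axis of orange_box, either way round below 0.1 rad and angle between grey_caddy_grip's own z axis and vertical below 0.05 rad and angle between orange_box's own z axis and vertical below 0.03 rad and distance of orange_box from where it was at the start of the episode below 0.03 m and linear speed of grey_caddy below 0.02 m/s and contact force between the fingers and grey_caddy below 0.1 N); the robot touches nothing.
It fails at once if the blue box or its caddy is moved by more than 15 mm (distance of any of blue_box, spare_caddy_grip from where it was at the start of the episode above 0.015 m).
It fails at once if the side cutters are moved by more than 20 mm (distance of cutters_mid from where it was at the start of the episode above 0.02 m).
It fails at once if the grey caddy is tipped by more than 0.5 rad (angle between grey_caddy_grip's own z axis and vertical above 0.5 rad).
It fails at once if the grey caddy is dropped (moves faster than 0.5 m/s while nothing holds it) (linear speed of grey_caddy above 0.5 m/s and contact force between the fingers and grey_caddy below 0.1 N).
It also fails if it takes over 67 s, if anything falls off the work surface, if the arm or the gripper's body presses on something with over 40 N, if the wrist force passes 120 N, or if a joint passes its speed limit or range.

## Working session

There is one attempt and no reset: what is moved stays moved. The work goes in short steps, Python scripts to look and compute and a tool call to move; the robot and the scene stay as the last step left them, time stands still between calls to the robot, and variables do not carry over. Pictures are saved under pics/ and viewed, and the job is handed in when it is done.

Besides the shell and the picture viewer there is one more tool, called after ">>>" in YAML: its name, and indented under it one key for each argument. jog_arm: Moves the arm, as the interface text tells. Its arguments: {"type":"object","properties":{"dr":{"type":"array","items":{"type":"array","items":{"type":"number"}}},"slide":{"type":"array","items":{"type":"array","items":{"type":"number"}}},"gripper":{"type":"array","items":{"type":"number"}},"force":{"type":"number"}},"required":["dr","slide","gripper"]}

```bash
ls; mkdir -p pics; python3 - <<'E'
from rig import observe, viewer, env
import cv2,pickle
s=observe();print(s['time_s'],s['position'],s['tool_rot'],s['grip_width'],env.tcp_to_tips)
d={}
for n in ["scene","side","wrist"]:
    v=viewer.get_image(n);d[n]=v;cv2.imwrite(f"pics/{n}0.png",v["pixels"]);print(n,v["R"],v["t"],v["camera_matrix"])
pickle.dump(d,open("im0.pkl","wb"))
E
```

```text
pics
0.0 [5.49722973e-01 4.83643495e-05 2.41703194e-01] [[ 9.99998960e-01 -1.94830257e-05 -1.44215072e-03]
 [-1.90626730e-05 -9.99999957e-01  2.91489426e-04]
 [-1.44215634e-03 -2.91461632e-04 -9.99998918e-01]] 0.08528776268760696 0.011
scene [[-0.02631981 -0.99936369  0.02407242]
 [-0.57080663 -0.00474466 -0.82107081]
 [ 0.82066257 -0.03535112 -0.57031854]] [-0.08165617  0.3470035   0.90829972] [[425.94238088   0.         256.41633802]
 [  0.         425.94238088 185.18882746]
 [  0.           0.           1.        ]]
side [[-0.96832898 -0.24955522 -0.00782177]
 [-0.08590286  0.36240971 -0.92805167]
 [ 0.23443482 -0.89798741 -0.37236933]] [0.45559309 0.15600036 1.14532847] [[462.07066088   0.         250.78595203]
 [  0.         462.07066088 189.77656734]
 [  0.           0.           1.        ]]
wrist [[ 9.99999567e-01  6.95619876e-04 -6.17349851e-04]
 [ 8.49612931e-04 -9.53281022e-01  3.02083716e-01]
 [-3.78372460e-04 -3.02084110e-01 -9.53281201e-01]] [-0.55003717 -0.03971247  0.37905908] [[334.68341981   0.         255.29403843]
 [  0.         334.68341981 195.50411851]
 [  0.           0.           1.        ]]
```

View pics/scene0.png

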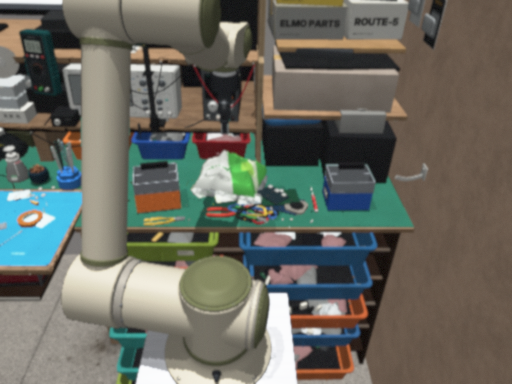

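View pics/side0.png

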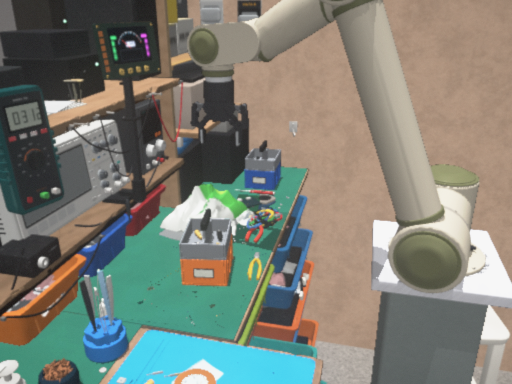

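View pics/wrist0.png

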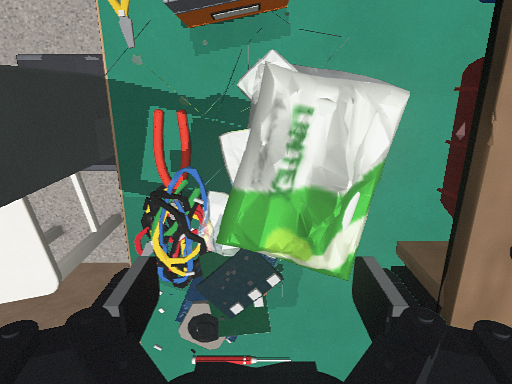

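The scene view shows the orange box near (157,190) with its caddy bar at about (155,167). In the side view the box is near (206,262) and the bar near (204,222). Blue box is far right. Cutters are mid-bench. I'll zoom in for a rough position.

```bash
cat > h.py <<'E'
import numpy as np,cv2
def ray(v,uv):
    K=v["camera_matrix"];R=np.array(v["R"]);t=np.array(v["t"])
    d=R.T@np.linalg.inv(K)@np.array([uv[0],uv[1],1.]);c=-R.T@t
    return c,d/np.linalg.norm(d)
def onz(v,uv,z):
    c,d=ray(v,uv);return c+d*(z-c[2])/d[2]
def two(v1,a,v2,b):
    c1,d1=ray(v1,a);c2,d2=ray(v2,b)
    A=np.stack([d1,-d2],1);s=np.linalg.lstsq(A,c2-c1,rcond=None)[0]
    p,q=c1+s[0]*d1,c2+s[1]*d2
    return (p+q)/2,np.linalg.norm(p-q)
def proj(v,X):
    p=v["camera_matrix"]@(np.array(v["R"])@np.array(X)+np.array(v["t"]));return p[:2]/p[2]
def crop(v,x0,y0,w,h,f,fn):
    cv2.imwrite(fn,cv2.resize(v["pixels"][y0:y0+h,x0:x0+w],None,fx=f,fy=f,interpolation=cv2.INTER_CUBIC))
E
python3 - <<'E'
import pickle,cv2,numpy as np
from h import *
d=pickle.load(open("im0.pkl","rb"))
a=cv2.resize(d["scene"]["pixels"][150:220,120:195],None,fx=5,fy=5,interpolation=cv2.INTER_CUBIC)
b=cv2.resize(d["side"]["pixels"][200:290,170:245],None,fx=5,fy=5,interpolation=cv2.INTER_CUBIC)
h=max(a.shape[0],b.shape[0]);c=np.zeros((h,a.shape[1]+b.shape[1],3),np.uint8)
c[:a.shape[0],:a.shape[1]]=a;c[:b.shape[0],a.shape[1]:]=b
cv2.imwrite("pics/z0.png",c)
print(two(d["scene"],(155,167),d["side"],(204,222)))
E
```

```text
(array([0.52416734, 0.20787054, 0.12278073]), np.float64(0.0002877276097515423))
```

View pics/z0.png

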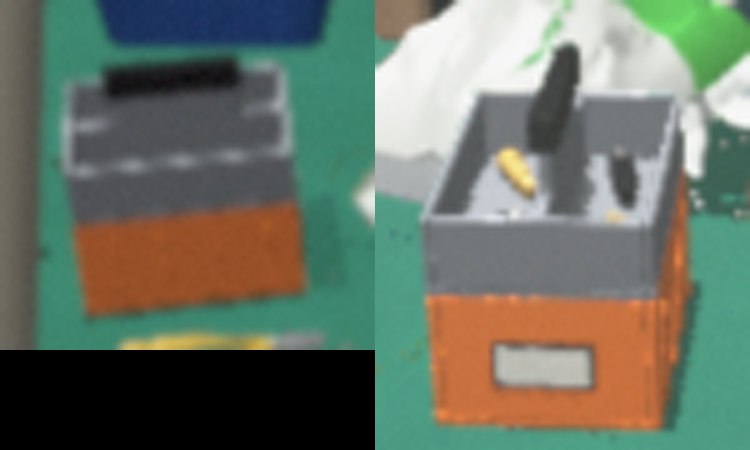

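Rough box centre is (0.525, 0.208), with the bar at z≈0.123 against 0.131 expected. Both are plausible. I'll move over it for a wrist view.

>>> jog_arm:
  dr:
    - [0,0,0]
    - [0,0,0]
    - [0,0,0]
    - [0,0,0]
    - [0,0,0]
    - [0,0,0]
    - [0,0,0]
    - [0,0,0]
    - [0,0,0]
    - [0,0,0]
  slide:
    - [-0.004,-0.025,-0.008]
    - [-0.004,-0.025,-0.008]
    - [-0.004,-0.025,-0.008]
    - [-0.004,-0.025,-0.008]
    - [-0.004,-0.025,-0.008]
    - [-0.004,-0.025,-0.008]
    - [0,0,0]
    - [0,0,0]
    - [0,0,0]
    - [0,0,0]
  gripper: [1,1,1,1,1,1,1,1,1,1]

```text
time_s: 1.15
position: [0.5261, 0.1491, 0.2899]
tool_rot: [[1.0, -0.001, -0.001], [-0.001, -1.0, -0.0], [-0.001, 0.0, -1.0]]
ft_force: [0.0, -0.1, -0.0]
grip_width: 0.0855
```

```bash
cat > snap.py <<'E'
import sys,pickle,cv2,numpy as np
from rig import observe, viewer, env
k=sys.argv[1];d={}
for n in sys.argv[2:]:
    v=viewer.get_image(n);d[n]=v;cv2.imwrite(f"pics/{n}{k}.png",v["pixels"])
s=observe();d["s"]=s
np.set_printoptions(precision=4,suppress=True)
print(s['time_s'],s['position'],s['ft_force'],s['grip_width']);print(s['tool_rot'])
pickle.dump(d,open(f"im{k}.pkl","wb"))
E
python3 snap.py 1 wrist
```

```text
1.2 [0.5261 0.1492 0.29  ] [ 0.099  -0.3209  0.4397] 0.08537798446346974
[[ 1.     -0.0012 -0.0007]
 [-0.0012 -1.     -0.0001]
 [-0.0007  0.0001 -1.    ]]
```

View pics/wrist1.png

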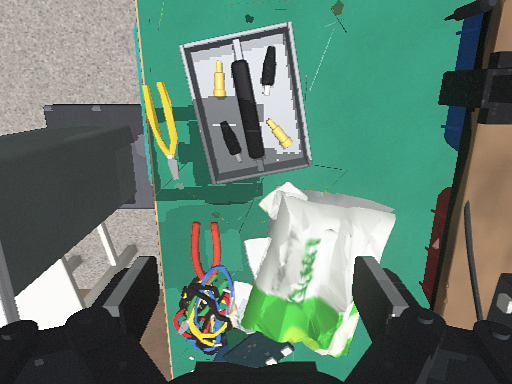

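The caddy is in view: rim corners near (181,46), (291,23), (312,162) and (214,183), and the bar from about (238,60) to (257,158). I'll refine these on a zoom.

```bash
python3 - <<'E'
import pickle,cv2,numpy as np
from h import *
v=pickle.load(open("im1.pkl","rb"))["wrist"]
crop(v,165,10,160,185,3.2,"pics/z1.png")
g=v["pixels"].astype(int)
m=((g.max(2)<60)).astype(np.uint8)
m[:, :225]=0;m[:,264:]=0;m[:35]=0;m[170:]=0
n,l,st,c=cv2.connectedComponentsWithStats(m)
for i in range(1,n):
    if st[i,4]>150: 
        ys,xs=np.where(l==i);r=cv2.minAreaRect(np.stack([xs,ys],1).astype(np.float32));print(st[i],c[i],r)
        b=cv2.boxPoints(r)
        for z in(.141,): print([onz(v,p,z).round(4) for p in b], onz(v,r[0],.141))
P=[onz(v,p,.104) for p in [(181,46),(291,23),(312,162),(214,183)]]
print(np.round(P,4),np.mean(P,0));P=np.array(P)
print([np.linalg.norm(P[i]-P[(i+1)%4]) for i in range(4)])
E
```

```text
[ 231   60   33   99 1328] [247.91189759 112.55873494] ((247.76922607421875, 108.84614562988281), (99.23474884033203, 16.4737548828125), 78.69007110595703)
[array([0.5068, 0.2466, 0.141 ]), array([0.5194, 0.2489, 0.141 ]), array([0.5352, 0.1725, 0.141 ]), array([0.5215, 0.1697, 0.141 ])] [0.52042768 0.2110549  0.141     ]
[225 121  16  34 305] [231.12131148 140.42295082] ((229.53448486328125, 137.58621215820312), (34.16794204711914, 11.698806762695312), 68.19859313964844)
[array([0.4957, 0.1991, 0.141 ]), array([0.5047, 0.2026, 0.141 ]), array([0.5147, 0.1764, 0.141 ]), array([0.5055, 0.1727, 0.141 ])] [0.50508165 0.18787331 0.141     ]
[[0.4619 0.2621 0.104 ]
 [0.5571 0.2801 0.104 ]
 [0.5811 0.1594 0.104 ]
 [0.4859 0.1385 0.104 ]] [0.52149491 0.21002338 0.104     ]
[np.float64(0.09687384070575464), np.float64(0.12311906573640267), np.float64(0.09747413890507124), np.float64(0.12599155089110664)]
```

View pics/z1.png

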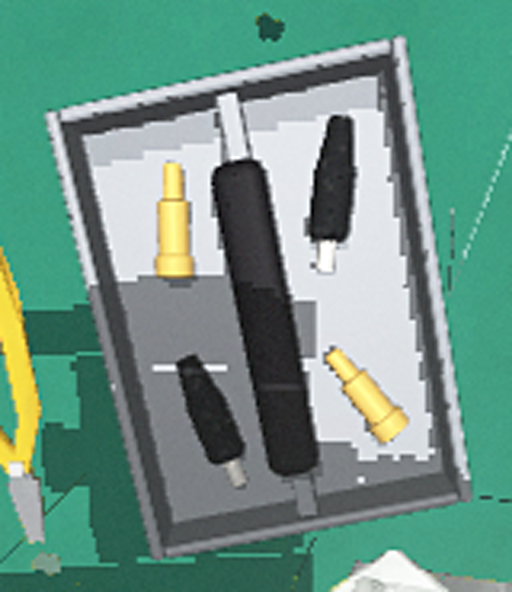

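Bar centre is (0.5205, 0.211), yaw ≈ +0.19 rad, bar size 78×13 mm (80×14 given), and the rim centre agrees at (0.5215, 0.210).

>>> jog_arm:
  dr:
    - [0,0,0]
    - [0,0,0]
    - [0,0,0]
    - [0,0,-0.096]
    - [0,0,-0.096]
    - [0,0,0]
    - [0,0,0]
    - [0,0,0]
    - [0,0,0]
    - [0,0,0]
  slide:
    - [-0.0016,-0.0205,0]
    - [-0.0016,-0.0205,0]
    - [-0.0016,-0.0205,0]
    - [0,0,0]
    - [0,0,0]
    - [0,0,0.025]
    - [0,0,0.025]
    - [0,0,0.025]
    - [0,0,0.025]
    - [0,0,0]
  gripper: [1,1,1,1,1,1,1,1,1,1]

```text
time_s: 2.2
position: [0.52, 0.2107, 0.1873]
tool_rot: [[0.982, 0.19, -0.007], [0.19, -0.982, -0.001], [-0.007, -0.0, -1.0]]
ft_force: [-0.6, 0.7, -0.5]
grip_width: 0.0852
```

```bash
python3 snap.py 2 wrist side
```

```text
2.3 [0.5215 0.2112 0.1909] [-0.1205 -0.3602  0.269 ] 0.08561560852017103
[[ 0.9817  0.1903  0.0001]
 [ 0.1903 -0.9817 -0.    ]
 [ 0.0001  0.     -1.    ]]
```

View pics/wrist2.png

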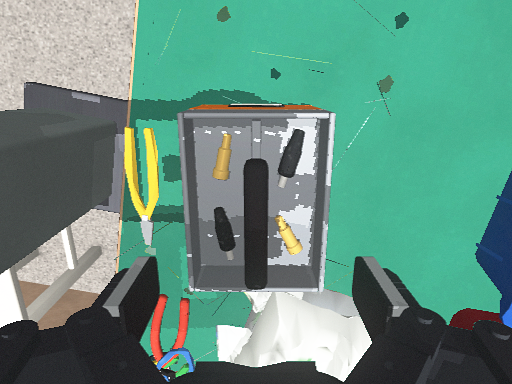

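View pics/side2.png

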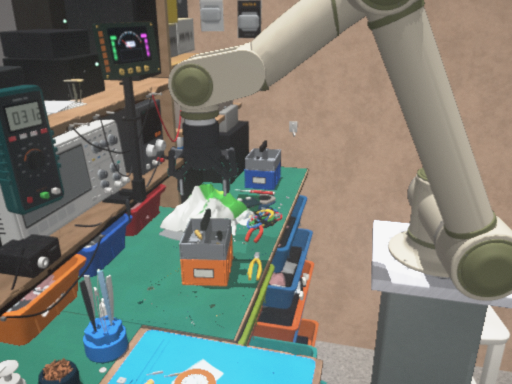

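```bash
python3 - <<'E'
import pickle,cv2,numpy as np
from h import *
np.set_printoptions(precision=4,suppress=True)
d=pickle.load(open("im2.pkl","rb"));v=d["wrist"]
g=v["pixels"].astype(int)
m=(g.max(2)<60).astype(np.uint8)
m[:,:240]=0;m[:,272:]=0;m[:150]=0;m[293:]=0
n,l,st,c=cv2.connectedComponentsWithStats(m)
for i in range(1,n):
    if st[i,4]>300:
        ys,xs=np.where(l==i);r=cv2.minAreaRect(np.stack([xs,ys],1).astype(np.float32));print(st[i],r)
        b=cv2.boxPoints(r);P=np.array([onz(v,p,.141) for p in b]);print(P,P.mean(0))
P=np.array([onz(v,p,.104) for p in [(179,113),(334,113),(324,293),(190,291)]]);print(P,P.mean(0))
print(proj(v,[.5215,.2112,.123]),proj(d["side"],[.5215,.2112,.19]),proj(d["side"],[.5215,.2112,.131]))
E
```

```text
[ 244  159   24  130 2934] ((255.5, 223.5), (129.0, 23.0), 90.0)
[[0.5063 0.25   0.141 ]
 [0.5184 0.2524 0.141 ]
 [0.5344 0.1743 0.141 ]
 [0.5207 0.1715 0.141 ]] [0.5199 0.2121 0.141 ]
[[0.4611 0.2633 0.104 ]
 [0.556  0.2818 0.104 ]
 [0.5825 0.1549 0.104 ]
 [0.4849 0.1373 0.104 ]] [0.5211 0.2093 0.104 ]
[257.8294 217.9359] [203.2647 195.0126] [204.4864 219.4849]
```

Second fit agrees to 1–2 mm. I'll descend and grasp.

>>> jog_arm:
  dr:
    - [0,0,0]
    - [0,0,0]
    - [0,0,0]
    - [0,0,0]
    - [0,0,0]
    - [0,0,0]
    - [0,0,0]
    - [0,0,0]
    - [0,0,0]
    - [0,0,0]
  slide:
    - [-0.001,0,0.017]
    - [0,0,0.017]
    - [0,0,0.017]
    - [0,0,0.016]
    - [0,0,0]
    - [0,0,0]
    - [0,0,0]
    - [0,0,0]
    - [0,0,0]
    - [0,0,0]
  gripper: [1,1,1,1,1,1,-1,-1,-1,-1]
  force: 50

```text
time_s: 3.3
position: [0.5203, 0.2113, 0.1237]
tool_rot: [[0.982, 0.191, 0.001], [0.191, -0.982, 0.0], [0.001, 0.0, -1.0]]
ft_force: [-0.3, -0.3, -0.5]
grip_width: 0.0281
```

>>> jog_arm:
  dr:
    - [0,0,0]
    - [0,0,0]
    - [0,0,0]
    - [0,0,0]
    - [0,0,0]
    - [0,0,0]
    - [0,0,0]
    - [0,0,0]
    - [0,0,0]
    - [0,0,0]
  slide:
    - [0,0,0]
    - [0,0,0]
    - [0,0,0]
    - [0,0,0]
    - [0,0,0]
    - [0,0,-0.005]
    - [0,0,-0.005]
    - [0,0,-0.01]
    - [0,0,0]
    - [0,0,0]
  gripper: [-1,-1,-1,-1,-1,-1,-1,-1,-1,-1]

```text
time_s: 4.3
position: [0.5203, 0.2114, 0.1435]
tool_rot: [[0.982, 0.191, 0.001], [0.191, -0.982, 0.0], [0.001, -0.0, -1.0]]
ft_force: [0.6, -0.2, -4.5]
grip_width: 0.013
```

```bash
python3 snap.py 3 wrist side
```

```text
4.4 [0.5201 0.2113 0.1431] [ 0.1758 -0.1704 -2.9789] 0.012957249971000286
[[ 0.9816  0.1908 -0.0004]
 [ 0.1908 -0.9816 -0.    ]
 [-0.0004 -0.     -1.    ]]
```

View pics/side3.png

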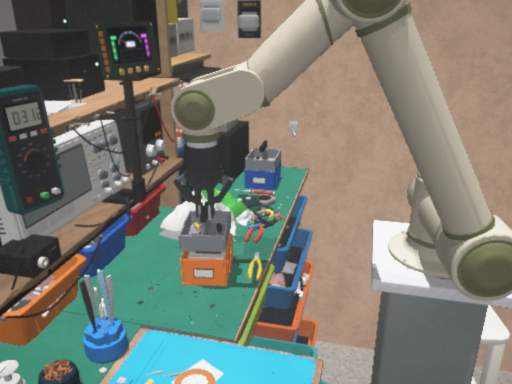

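View pics/wrist3.png

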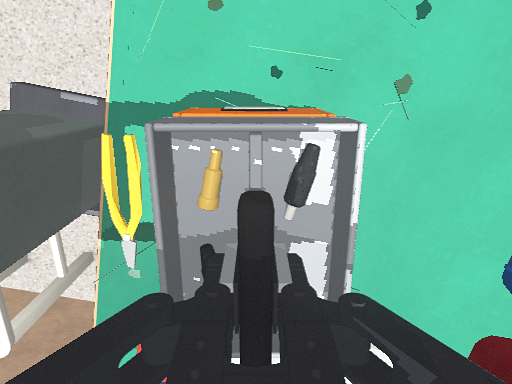

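The caddy is held (≈4 N on the wrist, opening 13 mm) and clear of the box. I'll check the set-down area for obstacles.

```bash
python3 - <<'E'
import pickle
from h import *
v=pickle.load(open("im1.pkl","rb"))["wrist"]
for p in [(146,86),(165,82),(178,178),(138,20),(250,18),(337,8)]: print(p,onz(v,p,0.0).round(3))
E
```

```text
(146, 86) [0.396 0.23  0.   ]
(165, 82) [0.419 0.235 0.   ]
(178, 178) [0.426 0.116 0.   ]
(138, 20) [0.394 0.301 0.   ]
(250, 18) [ 0.521  0.303 -0.   ]
(337, 8) [0.618 0.313 0.   ]
```

>>> jog_arm:
  dr:
    - [0,0,0]
    - [0,0,0]
    - [0,0,0]
    - [0,0,0]
    - [0,0,0]
    - [0,0,0]
    - [0,0,0]
    - [0,0,0]
    - [0,0,0]
    - [0,0,0]
  slide:
    - [0,0,-0.015]
    - [0,-0.008,-0.015]
    - [0,-0.018,0]
    - [0,-0.024,0]
    - [0,-0.025,0]
    - [0,-0.025,0]
    - [0,-0.022,0]
    - [0,-0.018,0]
    - [0,-0.01,0]
    - [0,0,0]
  gripper: [-1,-1,-1,-1,-1,-1,-1,-1,-1,-1]

```text
time_s: 5.4
position: [0.4913, 0.3593, 0.173]
tool_rot: [[0.981, 0.192, -0.0], [0.192, -0.981, -0.0], [-0.0, 0.0, -1.0]]
ft_force: [0.8, 0.3, -4.1]
grip_width: 0.0132
```

```bash
python3 snap.py 4 scene side
```

```text
5.5 [0.4917 0.358  0.1732] [ 0.0509 -1.6304 -3.5323] 0.013207572836234313
[[ 0.9817  0.1906 -0.0002]
 [ 0.1906 -0.9817 -0.0005]
 [-0.0003  0.0005 -1.    ]]
```

View pics/side4.png

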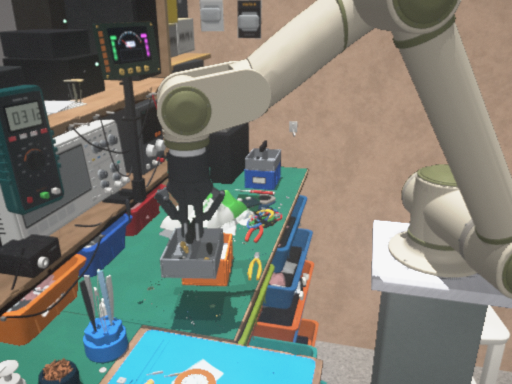

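The worktop below is clear, with the yellow pliers at x<0.43, y<0.24. I'll lower, gently at the end.

>>> jog_arm:
  dr:
    - [0,0,0]
    - [0,0,0]
    - [0,0,0]
    - [0,0,0]
    - [0,0,0]
    - [0,0,0]
    - [0,0,0]
    - [0,0,0]
    - [0,0,0]
    - [0,0,0]
  slide:
    - [0,0,0.016]
    - [0,0,0.02]
    - [0,0,0.02]
    - [0,0,0.02]
    - [0,0,0.016]
    - [0,0,0.008]
    - [0,0,0.003]
    - [0,0,0.003]
    - [0,0,0.003]
    - [0,0,0]
  gripper: [-1,-1,-1,-1,-1,-1,-1,-1,-1,-1]

```text
time_s: 6.5
position: [0.4916, 0.3585, 0.0645]
tool_rot: [[0.982, 0.191, 0.0], [0.191, -0.982, 0.0], [0.0, -0.0, -1.0]]
ft_force: [0.1, 0.6, -3.3]
grip_width: 0.0131
```

>>> jog_arm:
  dr:
    - [0,0,0]
    - [0,0,0]
    - [0,0,0]
    - [0,0,0]
    - [0,0,0]
    - [0,0,0]
    - [0,0,0]
    - [0,0,0]
    - [0,0,0]
    - [0,0,0]
  slide:
    - [0,0,0.001]
    - [0,0,0.0006]
    - [0,0,0.0005]
    - [0,0,0]
    - [0,0,0]
    - [0,0,0]
    - [0,0,0]
    - [0,0,0]
    - [0,0,0]
    - [0,0,0]
  gripper: [-1,-1,-1,-1,-1,-1,-1,-1,-1,-1]

```text
time_s: 7.5
position: [0.4916, 0.3586, 0.0625]
tool_rot: [[0.982, 0.191, 0.0], [0.191, -0.982, 0.0], [0.0, -0.0, -1.0]]
ft_force: [-2.5, -1.0, 2.7]
grip_width: 0.013
```

The wrist force has reversed to +2.7 N, so it is on the worktop. I'll release and rise.

>>> jog_arm:
  dr:
    - [0,0,0]
    - [0,0,0]
    - [0,0,0]
    - [0,0,0]
    - [0,0,0]
    - [0,0,0]
    - [0,0,0]
    - [0,0,0]
    - [0,0,0]
    - [0,0,0]
  slide:
    - [0,0,0]
    - [0,0,0]
    - [0,0,0]
    - [0,0,0]
    - [0,0,0]
    - [0,0,-0.01]
    - [0,0,-0.02]
    - [0,0,-0.03]
    - [0,0,-0.03]
    - [0,0,-0.03]
  gripper: [0.2,0.2,0.2,0.2,0.2,0.2,0.2,0.2,0.2,0.2]

```text
time_s: 8.5
position: [0.4915, 0.3585, 0.1843]
tool_rot: [[0.982, 0.191, 0.001], [0.191, -0.982, 0.0], [0.001, -0.0, -1.0]]
ft_force: [0.4, -0.3, 0.8]
grip_width: 0.0512
```

>>> jog_arm:
  dr:
    - [0,0,0]
    - [0,0,0]
    - [0,0,0]
    - [0,0,0]
    - [0,0,0]
    - [0,0,0]
    - [0,0,0]
    - [0,0,0]
    - [0,0,0]
    - [0,0,0]
  slide:
    - [0,0,-0.02]
    - [0,0.015,-0.02]
    - [0,0.03,-0.02]
    - [0,0.04,0]
    - [0,0.04,0]
    - [0,0.035,0]
    - [0,0.03,0]
    - [0,0.02,0]
    - [0,0,0]
    - [0,0,0]
  gripper: [0.2,-1,-1,-1,-1,-1,-1,-1,-1,-1]

```text
time_s: 9.5
position: [0.5316, 0.1526, 0.2428]
tool_rot: [[0.982, 0.19, 0.001], [0.19, -0.982, 0.0], [0.001, -0.0, -1.0]]
ft_force: [-0.4, 0.0, -0.4]
grip_width: -0.0
```

```bash
python3 snap.py 5 wrist side
```

```text
9.6 [0.5314 0.1533 0.2426] [0.2821 0.1216 0.0981] 6.450366031686244e-06
[[ 0.9814  0.1918  0.0003]
 [ 0.1918 -0.9814  0.0003]
 [ 0.0004 -0.0002 -1.    ]]
```

View pics/wrist5.png

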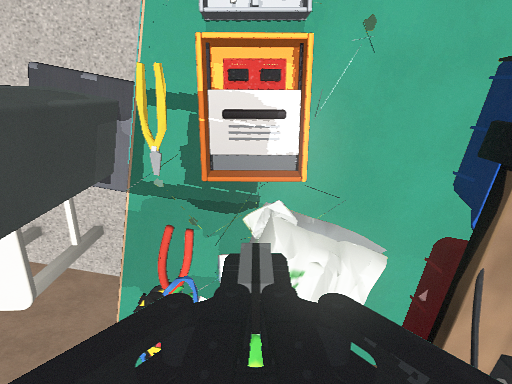

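View pics/side5.png

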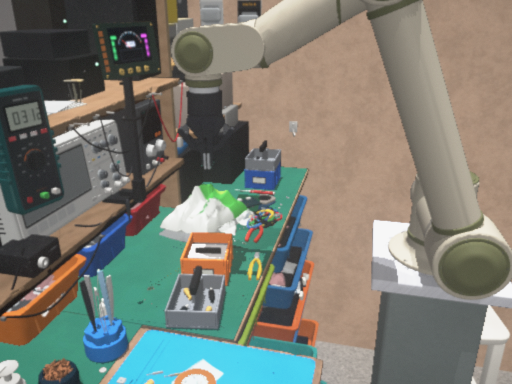

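The caddy stands upright left of the box. In the wrist view the open box has rim corners near (196,33), (314,33), (306,181) and (202,181), the rib at about (222–287,114), and the hatch ahead of the red board. Now I'll measure these.

```bash
python3 - <<'E'
import pickle,cv2,numpy as np
from h import *
np.set_printoptions(precision=4,suppress=True)
d=pickle.load(open("im5.pkl","rb"));v=d["wrist"]
hsv=cv2.cvtColor(v["pixels"],cv2.COLOR_BGR2HSV)
m=cv2.inRange(hsv,(5,150,80),(22,255,255));m[:, :185]=0;m[:,330:]=0;m[200:]=0
cs,_=cv2.findContours(m,cv2.RETR_EXTERNAL,cv2.CHAIN_APPROX_NONE);c=max(cs,key=cv2.contourArea)
hull=cv2.convexHull(c);ap=cv2.approxPolyDP(hull,6,True)[:,0];print(ap.tolist(),cv2.contourArea(c))
P=np.array([onz(v,p,.066) for p in ap]);print(P,P.mean(0),[np.linalg.norm(P[i]-P[i-1]) for i in range(len(P))])
k=(v["pixels"].max(2)<70).astype(np.uint8);k[:100]=0;k[128:]=0;k[:,:215]=0;k[:,295:]=0
n,l,st,ce=cv2.connectedComponentsWithStats(k)
for i in range(1,n):
    if st[i,4]>100:
        print(st[i]);x,y,w,h=st[i,:4]
        for q in[(x,y+h/2),(x+w,y+h/2),(x+w/2,y),(x+w/2,y+h)]: print(onz(v,q,.057))
crop(v,185,20,140,175,3.2,"pics/z5.png")
E
```

```text
[[313, 34], [305, 180], [202, 180], [196, 32]] 15895.0
[[0.5565 0.2809 0.066 ]
 [0.5796 0.1566 0.066 ]
 [0.4834 0.1379 0.066 ]
 [0.4601 0.2636 0.066 ]] [0.5199 0.2097 0.066 ] [np.float64(0.0978969763032467), np.float64(0.12642006305907452), np.float64(0.09799957787426733), np.float64(0.12789088046467825)]
[222 109  64  10 497]
[0.4915 0.2011 0.057 ]
[0.5494 0.2124 0.057 ]
[0.5196 0.2112 0.057 ]
[0.5213 0.2023 0.057 ]
```

View pics/z5.png

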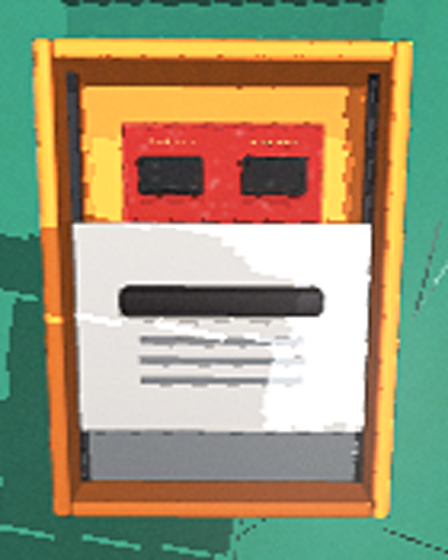

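The box centre is (0.520, 0.210), yaw ≈ 0.185, rim 98×127 mm (100×130 given). The rib is at box y≈-0.003, so the hatch is ~41 mm open. The fingertip goes in behind the rib at box y≈-0.033.

>>> jog_arm:
  dr:
    - [0,0,0]
    - [0,0,0]
    - [0,0,0]
    - [0,0,0]
    - [0,0,0]
    - [0,0,0]
    - [0,0,0]
    - [0,0,0]
    - [0,0,0]
    - [0,0,0]
  slide:
    - [0,-0.012,0.015]
    - [0,-0.0125,0.025]
    - [0,0,0.025]
    - [0,0,0.025]
    - [0,0,0.025]
    - [0,0,0.025]
    - [0,0,0.02]
    - [0,0,0.013]
    - [0,0,0.006]
    - [0,0,0.002]
  gripper: [-1,-1,-1,-1,-1,-1,-1,-1,-1,-1]

```text
time_s: 10.6
position: [0.5268, 0.1772, 0.061]
tool_rot: [[0.981, 0.192, -0.001], [0.192, -0.981, -0.0], [-0.0, -0.0, -1.0]]
ft_force: [-0.2, -0.6, 0.9]
grip_width: 0.0001
```

>>> jog_arm:
  dr:
    - [0,0,0]
    - [0,0,0]
    - [0,0,0]
    - [0,0,0]
    - [0,0,0]
    - [0,0,0]
    - [0,0,0]
    - [0,0,0]
    - [0,0,0]
    - [0,0,0]
  slide:
    - [0,-0.005,0]
    - [0,-0.006,0]
    - [0,-0.007,0]
    - [0,-0.007,0]
    - [0,-0.007,0]
    - [0,-0.007,0]
    - [0,-0.006,0]
    - [0,-0.004,0]
    - [0,-0.002,0]
    - [0,0,0]
  gripper: [-1,-1,-1,-1,-1,-1,-1,-1,-1,-1]

```text
time_s: 11.6
position: [0.517, 0.2268, 0.0611]
tool_rot: [[0.982, 0.191, -0.001], [0.191, -0.982, 0.0], [-0.0, -0.0, -1.0]]
ft_force: [1.0, 1.1, 0.1]
grip_width: -0.0002
```

```bash
python3 snap.py 6 wrist side
```

```text
11.7 [0.517  0.2265 0.0611] [ 0.2058 -0.1381 -0.4883] 6.127018257019899e-05
[[ 0.9816  0.1907 -0.0007]
 [ 0.1907 -0.9816  0.0001]
 [-0.0007 -0.0002 -1.    ]]
```

View pics/wrist6.png

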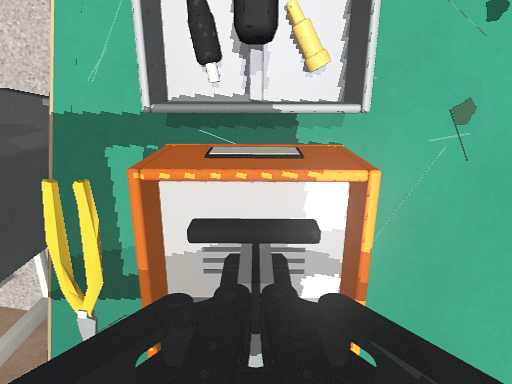

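The hatch has moved to nearly shut, and the fingers are behind the rib at (254,230). I'll push on in small steps and watch the force.

>>> jog_arm:
  dr:
    - [0,0,0]
    - [0,0,0]
    - [0,0,0]
    - [0,0,0]
    - [0,0,0]
    - [0,0,0]
    - [0,0,0]
    - [0,0,0]
    - [0,0,0]
    - [0,0,0]
  slide:
    - [0,-0.001,0]
    - [0,-0.001,0]
    - [0,-0.001,0]
    - [0,-0.001,0]
    - [0,0,0]
    - [0,0,0]
    - [0,0,0]
    - [0,0,0]
    - [0,0,0]
    - [0,0,0]
  gripper: [-1,-1,-1,-1,-1,-1,-1,-1,-1,-1]

```text
time_s: 12.7
position: [0.5165, 0.2305, 0.0613]
tool_rot: [[0.982, 0.191, 0.0], [0.191, -0.982, 0.0], [0.0, -0.0, -1.0]]
ft_force: [-0.0, -0.1, -0.4]
grip_width: -0.0001
```

>>> jog_arm:
  dr:
    - [0,0,0]
    - [0,0,0]
    - [0,0,0]
    - [0,0,0]
    - [0,0,0]
    - [0,0,0]
    - [0,0,0]
    - [0,0,0]
    - [0,0,0]
    - [0,0,0]
  slide:
    - [0,-0.001,0]
    - [0,-0.001,0]
    - [0,0,0]
    - [0,0,0]
    - [0,0,0]
    - [0,0,0]
    - [0,0,0]
    - [0,0,0]
    - [0,0,0]
    - [0,0,0]
  gripper: [-1,-1,-1,-1,-1,-1,-1,-1,-1,-1]

```text
time_s: 13.7
position: [0.516, 0.2324, 0.0612]
tool_rot: [[0.982, 0.191, -0.0], [0.191, -0.982, 0.0], [-0.0, -0.0, -1.0]]
ft_force: [-0.6, 0.1, 1.0]
grip_width: -0.0002
```

>>> jog_arm:
  dr:
    - [0,0,0]
    - [0,0,0]
    - [0,0,0]
    - [0,0,0]
    - [0,0,0]
    - [0,0,0]
    - [0,0,0]
    - [0,0,0]
    - [0,0,0]
    - [0,0,0]
  slide:
    - [0,0,0]
    - [0,0,0]
    - [0,0,0]
    - [0,0,0]
    - [0,0,0]
    - [0,0,0]
    - [0,0,0]
    - [0,0,0]
    - [0,-0.001,0]
    - [0,-0.001,0]
  gripper: [-1,-1,-1,-1,-1,-1,-1,-1,-1,-1]

```text
time_s: 14.7
position: [0.5159, 0.2337, 0.0612]
tool_rot: [[0.982, 0.191, 0.0], [0.191, -0.982, -0.001], [-0.0, 0.001, -1.0]]
ft_force: [1.0, -4.7, 0.9]
grip_width: -0.0
```

```bash
python3 snap.py 7 wrist side; python3 - <<'E'
import pickle
from h import *
d=pickle.load(open("im7.pkl","rb"))
crop(d["wrist"],120,130,280,180,2.8,"pics/z7.png")
E
```

```text
14.8 [0.5158 0.2339 0.0612] [ 0.7086 -4.6981 -1.0449] 0.00020087793194237957
[[ 0.9816  0.1909  0.0001]
 [ 0.1909 -0.9816 -0.0012]
 [-0.0002  0.0011 -1.    ]]
```

View pics/z7.png

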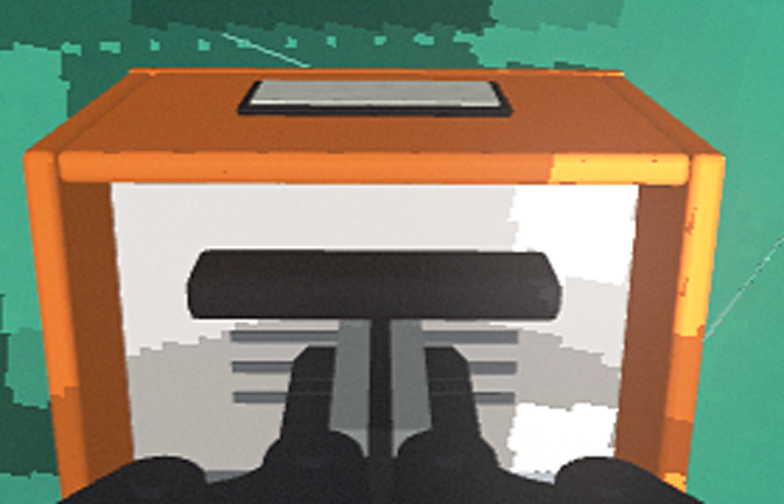

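The force is a steady 4.7 N, above the 1.5 N sliding force, which suggests the end stop. One more mm, then back off, rise and measure.

>>> jog_arm:
  dr:
    - [0,0,0]
    - [0,0,0]
    - [0,0,0]
    - [0,0,0]
    - [0,0,0]
    - [0,0,0]
    - [0,0,0]
    - [0,0,0]
    - [0,0,0]
    - [0,0,0]
  slide:
    - [0,-0.001,0]
    - [0,0,0]
    - [0,0,0]
    - [0,0.003,0]
    - [0,0.005,-0.01]
    - [0,0.01,-0.03]
    - [0,0.015,-0.04]
    - [0,0.02,-0.04]
    - [0,0.02,-0.04]
    - [0,0.02,-0.03]
  gripper: [-1,-1,-1,-1,-1,-1,-1,-1,1,1]

```text
time_s: 15.8
position: [0.5334, 0.1434, 0.2548]
tool_rot: [[0.982, 0.191, 0.003], [0.191, -0.982, 0.001], [0.004, -0.0, -1.0]]
ft_force: [-0.2, -0.0, 0.4]
grip_width: 0.0285
```

```bash
python3 snap.py 8 wrist; python3 - <<'E'
import pickle,cv2,numpy as np
from h import *
np.set_printoptions(precision=4,suppress=True)
d=pickle.load(open("im8.pkl","rb"));v=d["wrist"]
hsv=cv2.cvtColor(v["pixels"],cv2.COLOR_BGR2HSV)
m=cv2.inRange(hsv,(5,150,80),(22,255,255));m[:, :185]=0;m[:,330:]=0;m[210:]=0
cs,_=cv2.findContours(m,cv2.RETR_EXTERNAL,cv2.CHAIN_APPROX_NONE);c=max(cs,key=cv2.contourArea)
ap=cv2.approxPolyDP(cv2.convexHull(c),6,True)[:,0];print(ap.tolist())
P=np.array([onz(v,p,.066) for p in ap]);print(P,P.mean(0))
E
```

```text
15.85 [0.5354 0.1411 0.2591] [ 1.1286 -1.6541  4.5451] 0.03578614584677297
[[ 0.9819  0.1892  0.011 ]
 [ 0.1893 -0.9819 -0.0002]
 [ 0.0108  0.0022 -0.9999]]
[[310, 20], [304, 166], [203, 166], [197, 20]]
[[0.555  0.2839 0.066 ]
 [0.5801 0.1582 0.066 ]
 [0.4833 0.1394 0.066 ]
 [0.4597 0.2652 0.066 ]] [0.5195 0.2117 0.066 ]
```

View pics/wrist8.png

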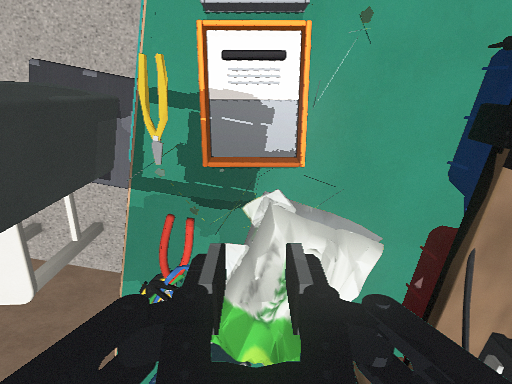

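The hatch looks shut: white now fills the +y half up to the rim, with the rib near (254,55). The arm was still moving, so I'll take one still view covering both box and caddy.

>>> jog_arm:
  dr:
    - [0,0,0]
    - [0,0,0]
    - [0,0,0]
    - [0,0,0]
    - [0,0,0]
    - [0,0,0]
    - [0,0,0]
    - [0,0,0]
    - [0,0,0]
    - [0,0,0]
  slide:
    - [0,-0.02,-0.008]
    - [0,-0.02,-0.008]
    - [0,-0.02,-0.008]
    - [0,-0.02,-0.008]
    - [0,-0.01,-0.008]
    - [0,0,0]
    - [0,0,0]
    - [0,0,0]
    - [0,0,0]
    - [0,0,0]
  gripper: [0.2,0.2,0.2,0.2,0.2,0.2,0.2,0.2,0.2,0.2]

```text
time_s: 16.85
position: [0.5162, 0.232, 0.291]
tool_rot: [[0.982, 0.19, -0.0], [0.19, -0.982, -0.0], [-0.0, 0.0, -1.0]]
ft_force: [-0.8, -0.1, -0.7]
grip_width: 0.0514
```

```bash
python3 snap.py 9 wrist; python3 - <<'E'
import pickle,cv2,numpy as np
from h import *
np.set_printoptions(precision=4,suppress=True)
d=pickle.load(open("im9.pkl","rb"));v=d["wrist"]
hsv=cv2.cvtColor(v["pixels"],cv2.COLOR_BGR2HSV)
m=cv2.inRange(hsv,(5,150,80),(22,255,255));m[:, :175]=0;m[:,340:]=0
cs,_=cv2.findContours(m,cv2.RETR_EXTERNAL,cv2.CHAIN_APPROX_NONE);c=max(cs,key=cv2.contourArea)
ap=cv2.approxPolyDP(cv2.convexHull(c),6,True)[:,0];print(ap.tolist())
P=np.array([onz(v,p,.066) for p in ap]);print(P,P.mean(0))
E
```

```text
16.9 [0.5162 0.232  0.291 ] [-0.322   0.2523 -0.4093] 0.05104919389872081
[[ 0.9817  0.1903 -0.0004]
 [ 0.1903 -0.9817 -0.0001]
 [-0.0004  0.     -1.    ]]
[[295, 118], [302, 124], [297, 235], [212, 235], [208, 122]]
[[0.5479 0.2875 0.066 ]
 [0.5564 0.2829 0.066 ]
 [0.5801 0.1586 0.066 ]
 [0.4833 0.1398 0.066 ]
 [0.4597 0.2662 0.066 ]] [0.5255 0.227  0.066 ]
```

View pics/wrist9.png

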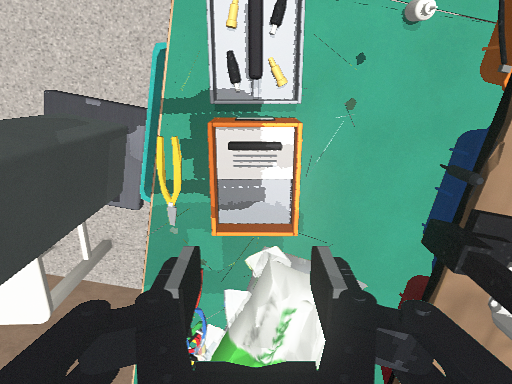

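```bash
python3 - <<'E'
import pickle,cv2,numpy as np
from h import *
np.set_printoptions(precision=4,suppress=True)
v=pickle.load(open("im9.pkl","rb"))["wrist"]
k=(v["pixels"].max(2)<70).astype(np.uint8);k[:137]=0;k[157:]=0;k[:,:222]=0;k[:,290:]=0
n,l,st,ce=cv2.connectedComponentsWithStats(k);i=1+np.argmax(st[1:,4]);x,y,w,h=st[i,:4];print(st[i])
c=np.array([.5199,.2115]);yw=.187;Rb=np.array([[np.cos(yw),-np.sin(yw)],[np.sin(yw),np.cos(yw)]])
for q in[(x,y+h/2),(x+w,y+h/2),(x+w/2,y),(x+w/2,y+h)]: print(Rb.T@(onz(v,q,.057)[:2]-c))
crop(v,195,0,125,245,2.4,"pics/z9.png")
E
```

```text
[228 142  53   8 364]
[-0.0294  0.0385]
[0.0286 0.0388]
[-0.0004  0.043 ]
[-0.0004  0.0342]
```

View pics/z9.png

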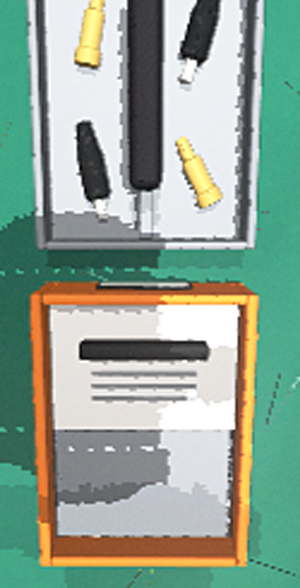

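The rib sits at box y=+38.6 mm (38 when shut), so the hatch is shut. The box moved only ~2 mm in y, to (0.5199, 0.2119). I'll return over the caddy.

>>> jog_arm:
  dr:
    - [0,0,0]
    - [0,0,0]
    - [0,0,0]
    - [0,0,0]
    - [0,0,0]
    - [0,0,0]
    - [0,0,0]
    - [0,0,0]
    - [0,0,0]
    - [0,0,0]
  slide:
    - [0,-0.02,0]
    - [0,-0.025,0]
    - [0,-0.025,0.01]
    - [0,-0.025,0.02]
    - [0,-0.02,0.025]
    - [0,-0.014,0.025]
    - [0,0,0.02]
    - [0,0,0.011]
    - [0,0,0]
    - [0,0,0]
  gripper: [0.5,0.5,0.5,0.5,0.5,0.5,0.5,0.5,0.5,0.5]

```text
time_s: 17.9
position: [0.492, 0.3589, 0.1811]
tool_rot: [[0.982, 0.19, 0.001], [0.19, -0.982, 0.001], [0.001, -0.0, -1.0]]
ft_force: [0.5, -0.2, 0.4]
grip_width: 0.0641
```

```bash
python3 snap.py 10 wrist; python3 - <<'E'
import pickle,cv2,numpy as np
from h import *
np.set_printoptions(precision=4,suppress=True)
v=pickle.load(open("im10.pkl","rb"))["wrist"]
m=(v["pixels"].max(2)<60).astype(np.uint8)
m[:,:236]=0;m[:,276:]=0;m[:60]=0;m[262:]=0
n,l,st,c=cv2.connectedComponentsWithStats(m)
for i in range(1,n):
    if st[i,4]>300:
        ys,xs=np.where(l==i);r=cv2.minAreaRect(np.stack([xs,ys],1).astype(np.float32));print(st[i],r)
        P=np.array([onz(v,p,.08) for p in cv2.boxPoints(r)]);print(P,P.mean(0))
E
```

```text
17.95 [0.4921 0.3589 0.1815] [-0.1311  0.6303  0.8687] 0.06410479099731085
[[ 0.9817  0.1903  0.0019]
 [ 0.1903 -0.9817  0.0008]
 [ 0.002  -0.0005 -1.    ]]
[ 245  145   19  105 1859] ((253.99996948242188, 196.99996948242188), (103.99998474121094, 17.999996185302734), 90.0)
[[0.4779 0.397  0.08  ]
 [0.4902 0.3994 0.08  ]
 [0.506  0.3211 0.08  ]
 [0.4924 0.3184 0.08  ]] [0.4916 0.359  0.08  ]
```

View pics/wrist10.png

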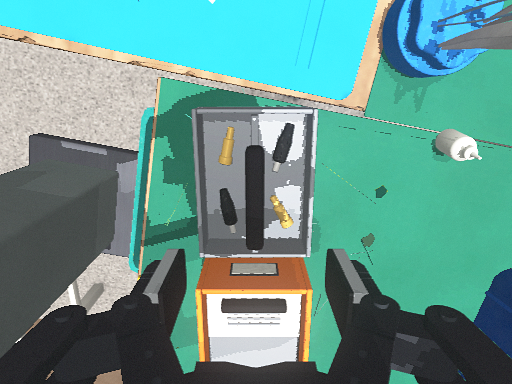

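The bar centre is (0.4916, 0.3590), exactly where it was released. I'll regrasp.

>>> jog_arm:
  dr:
    - [0,0,0]
    - [0,0,0]
    - [0,0,0]
    - [0,0,0]
    - [0,0,0]
    - [0,0,0]
    - [0,0,0]
    - [0,0,0]
    - [0,0,0]
    - [0,0,0]
  slide:
    - [0,0,0.018]
    - [0,0,0.022]
    - [0,0,0.022]
    - [0,0,0.022]
    - [0,0,0.02]
    - [0,0,0.01]
    - [0,0,0.004]
    - [0,0,0]
    - [0,0,0]
    - [0,0,0]
  gripper: [0.5,0.5,0.5,0.5,0.5,0.5,0.5,0.5,-1,-1]
  force: 50

```text
time_s: 18.95
position: [0.4919, 0.3593, 0.0632]
tool_rot: [[0.982, 0.191, 0.002], [0.191, -0.982, 0.001], [0.002, -0.0, -1.0]]
ft_force: [-0.3, -0.3, 0.2]
grip_width: 0.0359
```

>>> jog_arm:
  dr:
    - [0,0,0]
    - [0,0,0]
    - [0,0,0]
    - [0,0,0]
    - [0,0,0]
    - [0,0,0]
    - [0,0,0]
    - [0,0,0]
    - [0,0,0]
    - [0,0,0]
  slide:
    - [0,0,0]
    - [0,0,0]
    - [0,0,0]
    - [0,0,0]
    - [0,0,0]
    - [0,0,0]
    - [0,0,-0.005]
    - [0,0,-0.01]
    - [0,0,-0.015]
    - [0,0,-0.02]
  gripper: [-1,-1,-1,-1,-1,-1,-1,-1,-1,-1]

```text
time_s: 19.95
position: [0.4911, 0.3588, 0.1124]
tool_rot: [[0.982, 0.191, -0.002], [0.191, -0.982, -0.001], [-0.002, 0.0, -1.0]]
ft_force: [0.7, 0.4, -4.0]
grip_width: 0.0133
```

>>> jog_arm:
  dr:
    - [0,0,0]
    - [0,0,0]
    - [0,0,0]
    - [0,0,0]
    - [0,0,0]
    - [0,0,0]
    - [0,0,0]
    - [0,0,0]
    - [0,0,0]
    - [0,0,0]
  slide:
    - [0,0,-0.02]
    - [0,0,-0.02]
    - [0,0.01,-0.015]
    - [0,0.022,0]
    - [0,0.026,0]
    - [0,0.026,0]
    - [0,0.026,0]
    - [0,0.022,0]
    - [0,0.012,0]
    - [0,0.004,0]
  gripper: [-1,-1,-1,-1,-1,-1,-1,-1,-1,-1]

```text
time_s: 20.95
position: [0.52, 0.2125, 0.1674]
tool_rot: [[0.982, 0.189, -0.0], [0.189, -0.982, -0.0], [-0.0, 0.0, -1.0]]
ft_force: [0.0, 0.7, -3.1]
grip_width: 0.0131
```

```bash
python3 snap.py 11 wrist side; python3 - <<'E'
import pickle,cv2,numpy as np
from h import *
d=pickle.load(open("im11.pkl","rb"))
crop(d["side"],150,150,120,150,4,"pics/z11.png")
E
```

```text
21.05 [0.5197 0.2137 0.1673] [ 0.8319  0.122  -3.0889] 0.013074425112941865
[[ 0.9817  0.1903 -0.0001]
 [ 0.1903 -0.9817  0.0002]
 [-0.     -0.0002 -1.    ]]
```

View pics/z11.png

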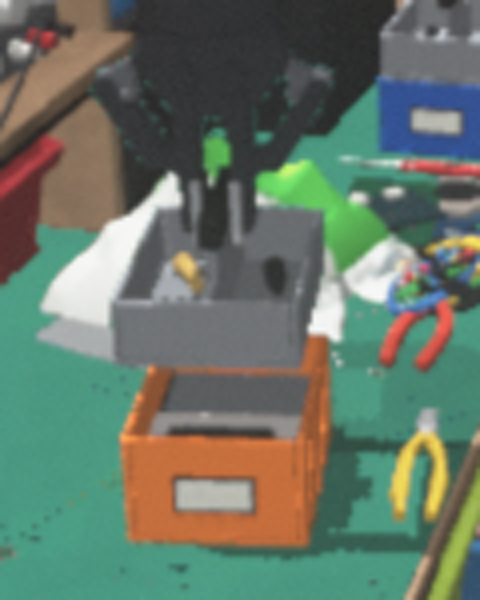

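View pics/wrist11.png

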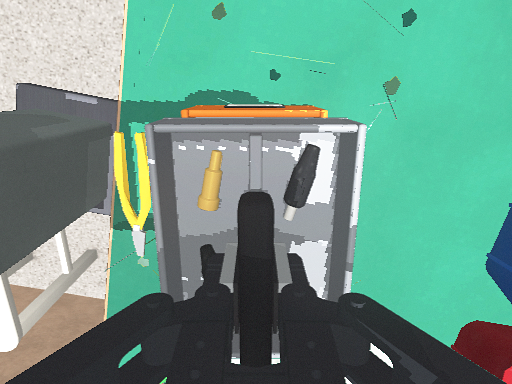

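The caddy is centred over the box in the wrist view (caddy edges 149–365, box 183–327, centred to ~2 px). I'll lower it gently.

>>> jog_arm:
  dr:
    - [0,0,0]
    - [0,0,0]
    - [0,0,0]
    - [0,0,0]
    - [0,0,0]
    - [0,0,0]
    - [0,0,0]
    - [0,0,0]
    - [0,0,0]
    - [0,0,0]
  slide:
    - [0,0,0.01]
    - [0,0,0.012]
    - [0,0,0.008]
    - [0,0,0.004]
    - [0,0,0.002]
    - [0,0,0.002]
    - [0,0,0.002]
    - [0,0,0.001]
    - [0,0,0]
    - [0,0,0]
  gripper: [-1,-1,-1,-1,-1,-1,-1,-1,-1,-1]

```text
time_s: 22.05
position: [0.5198, 0.2137, 0.1264]
tool_rot: [[0.982, 0.191, 0.0], [0.191, -0.982, 0.0], [0.0, -0.0, -1.0]]
ft_force: [0.2, -0.2, -4.0]
grip_width: 0.0133
```

There's no contact with the foot already ~3 mm inside the rim. On to the seat.

>>> jog_arm:
  dr:
    - [0,0,0]
    - [0,0,0]
    - [0,0,0]
    - [0,0,0]
    - [0,0,0]
    - [0,0,0]
    - [0,0,0]
    - [0,0,0]
    - [0,0,0]
    - [0,0,0]
  slide:
    - [0,0,0.001]
    - [0,0,0.0008]
    - [0,0,0.0005]
    - [0,0,0]
    - [0,0,0]
    - [0,0,0]
    - [0,0,0]
    - [0,0,0]
    - [0,0,0]
    - [0,0,0]
  gripper: [-1,-1,-1,-1,-1,-1,-1,-1,-1,-1]

```text
time_s: 23.05
position: [0.5197, 0.2138, 0.1239]
tool_rot: [[0.982, 0.191, -0.0], [0.191, -0.982, 0.0], [-0.0, -0.0, -1.0]]
ft_force: [-0.6, 0.1, -3.2]
grip_width: 0.0131
```

>>> jog_arm:
  dr:
    - [0,0,0]
    - [0,0,0]
    - [0,0,0]
    - [0,0,0]
    - [0,0,0]
    - [0,0,0]
    - [0,0,0]
    - [0,0,0]
    - [0,0,0]
    - [0,0,0]
  slide:
    - [0,0,0.0005]
    - [0,0,0.0005]
    - [0,0,0]
    - [0,0,0]
    - [0,0,0]
    - [0,0,0]
    - [0,0,0]
    - [0,0,0]
    - [0,0,0]
    - [0,0,0]
  gripper: [-1,-1,-1,-1,-1,-1,-1,-1,-1,-1]

```text
time_s: 24.05
position: [0.5197, 0.2138, 0.1238]
tool_rot: [[0.982, 0.191, 0.001], [0.191, -0.982, 0.0], [0.001, 0.0, -1.0]]
ft_force: [-3.4, -1.8, 5.1]
grip_width: 0.0129
```

Seated: contact at z=0.1238 (0.124 expected). I'll release, rise and inspect.

>>> jog_arm:
  dr:
    - [0,0,0]
    - [0,0,0]
    - [0,0,0]
    - [0,0,0]
    - [0,0,0]
    - [0,0,0]
    - [0,0,0]
    - [0,0,0]
    - [0,0,0]
    - [0,0,0]
  slide:
    - [0,0,0]
    - [0,0,0]
    - [0,0,0]
    - [0,0,0]
    - [0,0,0]
    - [0,0,-0.01]
    - [0,0,-0.02]
    - [0,0,-0.03]
    - [0,0,-0.03]
    - [0,0,-0.02]
  gripper: [0.3,0.3,0.3,0.3,0.3,0.3,0.3,0.3,0.3,0.3]

```text
time_s: 25.05
position: [0.5201, 0.2139, 0.2359]
tool_rot: [[0.982, 0.191, 0.003], [0.191, -0.982, 0.001], [0.003, 0.0, -1.0]]
ft_force: [-0.8, -0.3, 0.3]
grip_width: 0.0557
```

>>> jog_arm:
  dr:
    - [0,0,0]
    - [0,0,0]
    - [0,0,0]
    - [0,0,0]
    - [0,0,0]
    - [0,0,0]
    - [0,0,0]
    - [0,0,0]
    - [0,0,0]
    - [0,0,0]
  slide:
    - [0,0.01,-0.01]
    - [0,0.02,-0.01]
    - [0,0.02,-0.01]
    - [0,0.01,-0.01]
    - [0,0,0]
    - [0,0,0]
    - [0,0,0]
    - [0,0,0]
    - [0,0,0]
    - [0,0,0]
  gripper: [0.3,0.3,0.3,0.3,0.3,0.3,0.3,0.3,0.3,0.3]

```text
time_s: 26.05
position: [0.5311, 0.1551, 0.2727]
tool_rot: [[0.982, 0.191, -0.0], [0.191, -0.982, -0.0], [-0.0, -0.0, -1.0]]
ft_force: [-0.2, 0.1, 0.6]
grip_width: 0.0555
```

```bash
python3 snap.py 12 wrist side scene; python3 - <<'E'
import pickle,cv2,numpy as np
from h import *
np.set_printoptions(precision=4,suppress=True)
d=pickle.load(open("im12.pkl","rb"));crop(d["side"],160,195,90,100,5,"pics/z12.png")
E
```

```text
26.2 [0.5312 0.1549 0.2729] [0.1612 0.3266 0.2523] 0.05577882348544825
[[ 0.9816  0.1909 -0.0001]
 [ 0.1909 -0.9816  0.    ]
 [-0.0001 -0.     -1.    ]]
```

View pics/z12.png

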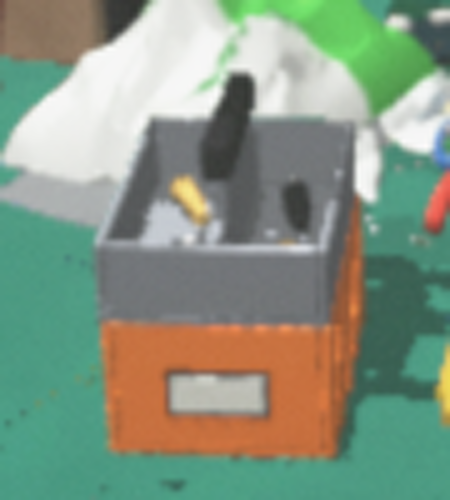

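View pics/wrist12.png

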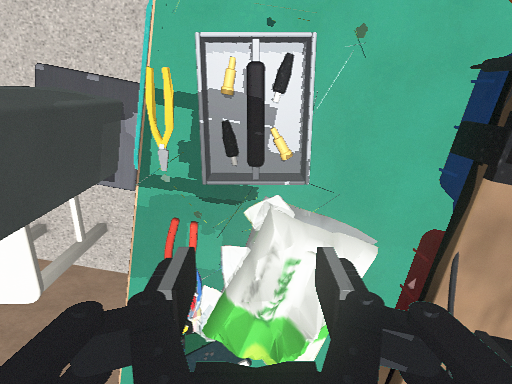

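The caddy is flush and square on the box in both views. One numeric check on the bar and rim.

```bash
python3 - <<'E'
import pickle,cv2,numpy as np
from h import *
np.set_printoptions(precision=4,suppress=True)
d=pickle.load(open("im12.pkl","rb"));v=d["wrist"]
m=(v["pixels"].max(2)<60).astype(np.uint8)
m[:,:244]=0;m[:,268:]=0;m[:55]=0;m[172:]=0
n,l,st,c=cv2.connectedComponentsWithStats(m);i=1+np.argmax(st[1:,4])
ys,xs=np.where(l==i);r=cv2.minAreaRect(np.stack([xs,ys],1).astype(np.float32));print(r)
P=np.array([onz(v,p,.141) for p in cv2.boxPoints(r)]);print(P.mean(0))
P=np.array([onz(v,p,.104) for p in [(195,33),(316,33),(310,184),(203,184)]]);print(P,P.mean(0))
# side-view box bottom corners of +y face vs start
for k in ("im0.pkl","im12.pkl"):
    s=pickle.load(open(k,"rb"))["side"];hs=cv2.cvtColor(s["pixels"],cv2.COLOR_BGR2HSV)
    o=cv2.inRange(hs,(5,130,80),(20,255,255));o[:,:170]=0;o[:,245:]=0;o[:230]=0;o[295:]=0
    ys,xs=np.where(o>0);print(k,xs.min(),xs.max(),ys.min(),ys.max(),xs.mean(),ys.mean())
E
```

```text
((255.0, 113.5), (105.0, 16.0), 90.0)
[0.5202 0.2116 0.141 ]
[[0.4601 0.2643 0.104 ]
 [0.5568 0.2832 0.104 ]
 [0.5827 0.1581 0.104 ]
 [0.4851 0.1391 0.104 ]] [0.5212 0.2112 0.104 ]
im0.pkl 181 232 238 285 207.0072859744991 270.3360655737705
im12.pkl 181 231 238 285 206.94246575342467 270.61278538812786
```

Caddy centre is (0.5207, 0.2114) against the box at (0.5199, 0.2119), a difference of about 1 mm. I'm handing in.

```bash
python3 -c "
from rig import env
print(env.close_job())"
```

```text
the job is handed in; nothing more can be done
None
```

I lifted the grey caddy off, stood it upright on the worktop to the left, and pushed the orange hatch shut. I then put the same caddy back on the orange box and handed the job in at about 26 s. No verdict was reported.

What the last checks showed:
- **Hatch:** the rib measured 38.6 mm to +y of the box centre, against 38 mm when fully shut. I measured this before the caddy went back on, so the hatch was hidden at hand-in.
- **Caddy seating:** its centre measured about 1 mm from the box centre. It seated at the expected height, within about 1 mm, and looks flush and square in the side and wrist views. The bar direction matches the box within about 0.01 rad.
- **Orange box:** it moved about 2 mm while I pushed the hatch, well under the 30 mm limit.
- **Gripper:** open and clear, touching nothing at hand-in.
- **Bystanders:** the arm stayed clear of the blue box and the side cutters. I did not measure their positions again at the end.

No check failed. The position estimates differed from each other by 1–2 mm, in line with the camera calibration.

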